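# Close the four storage jars with the lids that fit them

### The arm

A 6-joint arm with a two-finger parallel gripper is mounted at the origin on a cart in front of the work surface, level with it; the furniture and walls round the work are solid. World frame = base frame: x ahead of the robot, y to its left, z up, the work surface at z = 0. Lengths are in m, angles in rad, forces in N, time in s.
With the tool pointing down it reaches from about 0.3 to 0.775 m from the base axis. Payload 14.6 kg.
Tool frame: the origin (TCP) lies midway between the tips of the shut fingers; the grasp point (between the pads) lies 19 mm behind it; y points along the fingers, x is the direction in which the jaws open and shut, and the axes are right-handed (so a half turn about y gives the same grasp; the last joint's range is limited). The gripper opens to 94 mm and grips with 3 to 60 N. Pads are 16 mm wide; open, the fingers measure 119 mm over their backs; the gripper's body (75 mm by 177 mm) begins 78 mm behind the grasp point.
Start: joints at [-1.183, 0.3, 1.521, -0, 1.321, -0.067], TCP at [0.242, -0.494, 0.205] pointing down, gripper open.
Joint ranges: [-3.03, 3.03], [-0.79, 2.21], [0.23, 2.52], [-1.04, 4.18], [0, 3.07], [-2.55, 2.55]. Speed limits (rad/s): [2.22, 2.22, 2.57, 3.14, 3.14, 3.14].

### API

Orientations are given as a unit quaternion [w, x, y, z].
In Python, from cell import arm gives the robot as it stands. The module is installed in compiled form; this text tells all that it offers.
- The arm moves only by the tool arm_command, never from a script. Its argument "increments" is a list of rows, each a list of 2 entries, a list of its own where there are three numbers: the shift along the tool's x, y, z in m, then the turn about the tool's y in degrees. In form: [[[x, y, z], turn], ...]. A call has 1 to 5 rows; each row is the pose to reach, as a shift and turn from the pose measured when the call began, along the tool's axes at that moment; what a row does not reach only later rows make up. A row lasts 1/10 s, in which the tool goes at most 50 mm and 8.59 degrees, less where a joint would pass 70% of its speed; a pose out of reach is approached as far as the arm can. A call with a gripper value outside its range is refused whole. "gripper" is the closure in counts, from 0 (fully open) to 255 (shut), set as the call begins (left out, the last holds). The fingers move at their own pace and stop on an object; "force" is the grip in N (left out, the last holds). Time passes only in rows, so rows that repeat a pose let the fingers close. It gives the time, the measured TCP pose, the force and the opening at its end, in the units of the state.
- arm.get_obs(): the state, without advancing time (a new reading comes with each control period).
- arm.read_camera(name): name is "side" or "top" or "wrist"; returns the picture (384x512x3 uint8, red, green, blue); there is no depth.
- arm.camera_info(name): a dict with "intrinsics" (3x3 intrinsics, pixels), "rvec" (rotation vector, rad) and "tvec" (3), from world to camera coordinates, as OpenCV has them. Camera axes: x right, y down, z forward; pixel columns grow to the right and rows downward; lengths in m; the calibration is good to about 2 mm. The wrist camera is an equidistant fisheye: a pixel r from the principal point sees the ray r / f radians off the axis. A picture is of the moment at which its call begins: read the wrist's pose just before it. camera_info takes no time and is no camera call; for the wrist camera it gives the pose at the moment of the call.
- arm.sign_off(): hands the job in, once; it reports no verdict.
The state is a dict: "time_s": time; "joint_positions": joint angles; "qd": joint speeds; "joint_torque": joint torques, N m; "tool_pos": TCP position; "orientation": TCP orientation; "contact_force": force on the tool from outside, world axes, zero at the start; "ft_torque": the same for the moment, N m; "grip_width": finger opening in m.
Only numpy, scipy, OpenCV 4.12 (cv2) and the standard library are available. Lean on these libraries where they do the work, as an engineer would, in place of code of your own. Each camera call takes 0.05 s, during which the arm holds its last target.

### The job

The washed storage jars are dry: pick the four knobbed bamboo lids out of the clutter and close each jar with the lid of its own size, plug down in the mouth and the wooden disc lying flat on the rim. Lower each lid into its jar rather than dropping it, keep the jars standing where they are, and leave the steel jar lid and the yellow tin alone.

Things in the scene. Friction and masses are not known exactly. Their poses are not given: they have to be found in the camera images.
- jar_blue: slate-blue glazed stoneware jar, the largest of four, open at the top, empty, loose: 94 mm across, 98 mm high, straight round mouth 84 mm wide, wall 5 mm. Origin: centre of its underside; z up; round, so yaw means nothing.
- lid_blue: pale bamboo lid with a knob, the largest of four, for the 94 mm slate-blue jar; loose, plug down at the start. Origin: centre of the plug's underside, z up. Above it: tapered grey-white plug 0-12 mm (68 mm wide at the bottom, 80 at the top), disc 94 mm wide at 12-21 mm, round knob 25 mm wide at 21-49 mm. Seated, the disc lies on the rim, origin 86 mm above the jar's.
- jar_sage: sage-green glazed stoneware jar, the second largest of four, open at the top, empty, loose: 80 mm across, 86 mm high, straight round mouth 70 mm wide, wall 5 mm. Origin: centre of its underside; z up; round, so yaw means nothing.
- lid_sage: pale bamboo lid with a knob, the second largest of four, for the 80 mm sage-green jar; loose, plug down at the start. Origin: centre of the plug's underside, z up. Above it: tapered grey-white plug 0-12 mm (54 mm wide at the bottom, 66 at the top), disc 80 mm wide at 12-21 mm, round knob 25 mm wide at 21-49 mm. Seated, the disc lies on the rim, origin 74 mm above the jar's.
- jar_mustard: mustard-yellow glazed stoneware jar, the second smallest of four, open at the top, empty, loose: 66 mm across, 74 mm high, straight round mouth 56 mm wide, wall 5 mm. Origin: centre of its underside; z up; round, so yaw means nothing.
- lid_mustard: pale bamboo lid with a knob, the second smallest of four, for the 66 mm mustard-yellow jar; loose, plug down at the start. Origin: centre of the plug's underside, z up. Above it: tapered grey-white plug 0-12 mm (40 mm wide at the bottom, 52 at the top), disc 66 mm wide at 12-21 mm, round knob 25 mm wide at 21-49 mm. Seated, the disc lies on the rim, origin 62 mm above the jar's.
- jar_rust: rust-brown glazed stoneware jar, the smallest of four, open at the top, empty, loose: 52 mm across, 62 mm high, straight round mouth 42 mm wide, wall 5 mm. Origin: centre of its underside; z up; round, so yaw means nothing.
- lid_rust: pale bamboo lid with a knob, the smallest of four, for the 52 mm rust-brown jar; loose, plug down at the start. Origin: centre of the plug's underside, z up. Above it: tapered grey-white plug 0-12 mm (26 mm wide at the bottom, 38 at the top), disc 52 mm wide at 12-21 mm, round knob 25 mm wide at 21-49 mm. Seated, the disc lies on the rim, origin 50 mm above the jar's.
- steel_lid: grey steel jar lid, a flat disc without knob, 59 mm across, 12 mm high; it belongs to none of the four jars and stays where it lies. Origin: centre of its underside.
- yellow_tin: closed round yellow tin, 56 mm across, 20 mm high; it stays where it lies. Origin: centre of its underside.
Things that resemble listed ones, but are neither listed nor needed, are in the scene too. Leave any purple or turquoise look-alike of the lid_rust alone.

How it is judged:
By the outcome, as a careful person would: the job done as asked, in the order asked, and still so for the second after the job is handed in, with the robot touching nothing.
It also fails if it takes over 99 s, if anything falls off the work surface, if the arm or the gripper's body presses on something with over 40 N, if the wrist force passes 120 N, or if a joint passes its speed limit or range.

## Working session

There is one attempt and no reset: what is moved stays moved. The work goes in short steps, Python scripts to look and compute and a tool call to move; the robot and the scene stay as the last step left them, time stands still between calls to the robot, and variables do not carry over. Pictures are saved under pics/ and viewed, and the job is handed in when it is done.

Besides the shell and the picture viewer there is one more tool, called by a JSON object that holds its "fn" and its "kwargs", one argument or row to a line. arm_command: Moves the arm, as the interface text tells. Its arguments: {"type":"object","properties":{"increments":{"type":"array"},"gripper":{"type":"number"},"force":{"type":"number"}},"required":["increments"]}

```bash
mkdir -p pics; ls
python3 - <<'E'
from cell import arm
import cv2, numpy as np
o=arm.get_obs()
for k,v in o.items(): print(k,np.round(v,4))
for n in ["side","top","wrist"]:
    c=arm.camera_info(n); print(n,{k:np.round(v,4).tolist() for k,v in c.items()})
    cv2.imwrite(f"pics/{n}0.png",arm.read_camera(n)[:,:,::-1])
E
```

```text
pics
time_s 0.0
joint_positions [-1.1826  0.3005  1.5216 -0.      1.3207 -0.0666]
qd [ 0.0003  0.0004  0.0009  0.0004 -0.0012 -0.0003]
joint_torque [ 2.20000e-03 -5.31791e+01 -3.52733e+01  7.09000e-02  2.44000e-02
 -1.00000e-04]
tool_pos [ 0.2415 -0.4939  0.2049]
orientation [ 0.6001 -0.5996  0.3747 -0.3741]
contact_force [0.5393 0.0788 0.8846]
ft_torque [-0.0104  0.0611  0.0382]
grip_width 0.0944
side {'intrinsics': [[358.1374, 0.0, 254.5598], [0.0, 358.1374, 188.9611], [0.0, 0.0, 1.0]], 'rvec': [0.5023, -2.4634, 1.4971], 'tvec': [0.4409, 0.0614, 1.5548]}
top {'intrinsics': [[416.437, 0.0, 253.8191], [0.0, 416.437, 185.4525], [0.0, 0.0, 1.0]], 'rvec': [2.15, -2.2137, 0.0517], 'tvec': [0.1366, 0.4525, 1.6089]}
wrist {'intrinsics': [[297.3186, 0.0, 255.5247], [0.0, 297.3186, 187.9486], [0.0, 0.0, 1.0]], 'rvec': [-2.4638, 1.5379, 0.2114], 'tvec': [-0.5497, -0.028, 0.3925]}
```

View pics/side0.png

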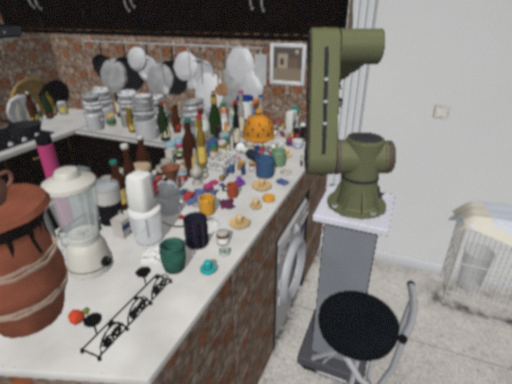

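View pics/top0.png

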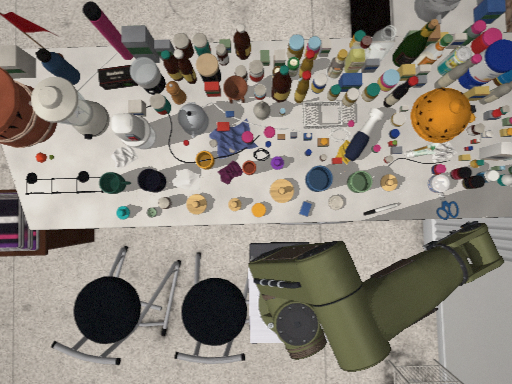

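View pics/wrist0.png

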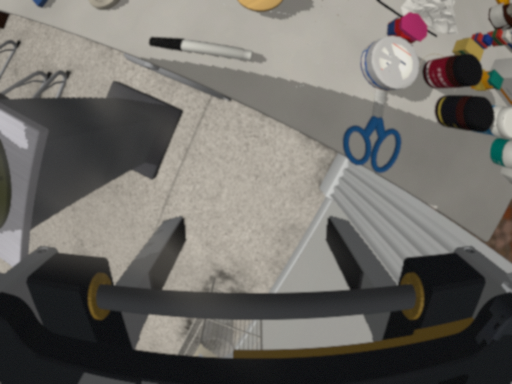

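Run:
```python
import cv2
im=cv2.imread("pics/top0.png")
c=im[135:230,100:300]; cv2.imwrite("pics/t_l.png",cv2.resize(c,None,fx=4,fy=4,interpolation=cv2.INTER_CUBIC))
c=im[135:230,260:460]; cv2.imwrite("pics/t_r.png",cv2.resize(c,None,fx=4,fy=4,interpolation=cv2.INTER_CUBIC))
```

```text
(no output)
```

View pics/t_l.png

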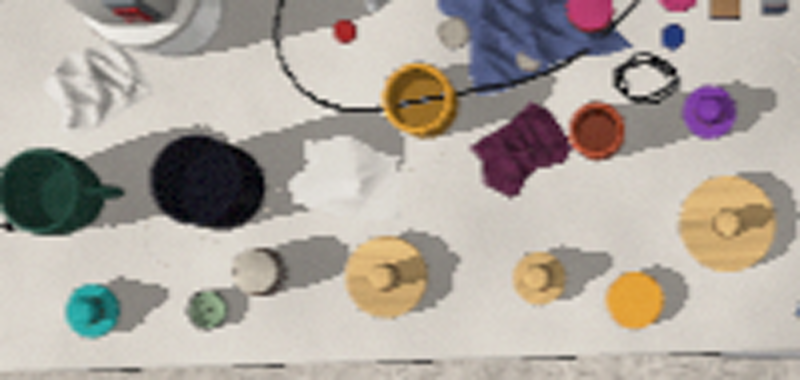

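View pics/t_r.png

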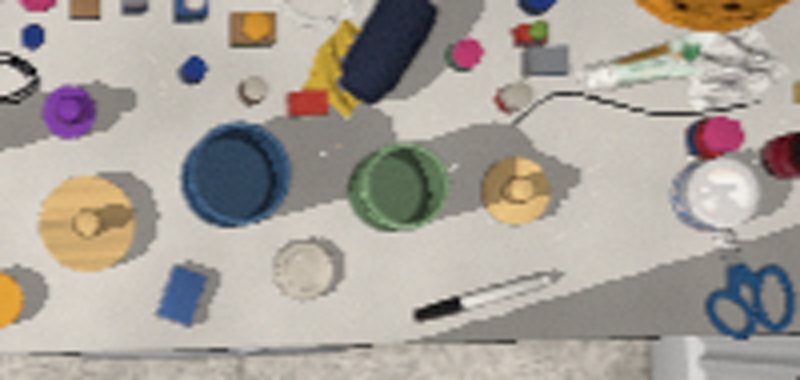

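```bash
cat > h.py <<'E'
from cell import arm
import cv2, numpy as np
from scipy.spatial.transform import Rotation as R
def ray(info,uv,fish=False):
    K=np.array(info["intrinsics"]);Rm=cv2.Rodrigues(np.array(info["rvec"],float))[0];t=np.array(info["tvec"]).ravel()
    uv=np.atleast_2d(np.array(uv,float)).reshape(-1,1,2)
    if fish: n=cv2.fisheye.undistortPoints(uv,K,np.zeros(4)).reshape(-1,2)
    else: n=cv2.undistortPoints(uv,K,None).reshape(-1,2)
    d=np.c_[n,np.ones(len(n))]@Rm
    return -Rm.T@t,d
def plane(info,uv,z,fish=False):
    c,d=ray(info,uv,fish); s=(z-c[2])/d[:,2:]; return c+s*d
def proj(info,P,fish=False):
    P=np.array(P,float).reshape(-1,1,3);K=np.array(info["intrinsics"])
    rv=np.array(info["rvec"],float);tv=np.array(info["tvec"],float)
    if fish: return cv2.fisheye.projectPoints(P,rv,tv,K,np.zeros(4))[0].reshape(-1,2)
    return cv2.projectPoints(P,rv,tv,K,None)[0].reshape(-1,2)
def shift(target,yaw=None):
    "print tool-frame shift from the measured pose to world target"
    o=arm.get_obs();w,x,y,z=o["orientation"];r=R.from_quat([x,y,z,w])
    return r.inv().apply(np.array(target)-o["tool_pos"]),o,r.as_matrix()
E
python3 - <<'E'
from h import *
im=cv2.imread("pics/top0.png");hsv=cv2.cvtColor(im,cv2.COLOR_BGR2HSV)
info=arm.camera_info("top")
for p in [(284,190),(196,204),(235,204),(390,183),(318,178),(359,182),(205,159),(249,168),(259,210)]:print(p,hsv[p[1],p[0]], hsv[p[1]-4,p[0]-6])
o=arm.get_obs();w,x,y,z=o["orientation"];print(R.from_quat([x,y,z,w]).as_matrix().round(3))
r={}
def find(name,p,lo,hi,zt,rad):
    m=cv2.inRange(hsv,np.array(lo),np.array(hi))
    mm=np.zeros_like(m);cv2.circle(mm,p,rad,255,-1);m&=mm
    m=cv2.morphologyEx(m,cv2.MORPH_CLOSE,np.ones((3,3)))
    cs,_=cv2.findContours(m,cv2.RETR_EXTERNAL,cv2.CHAIN_APPROX_NONE)
    c=max(cs,key=cv2.contourArea);pts=plane(info,cv2.convexHull(c).reshape(-1,2),zt)[:,:2].astype(np.float32)
    allp=plane(info,c.reshape(-1,2),zt)[:,:2]
    (cx,cy),rr=cv2.minEnclosingCircle(pts)
    A=np.c_[2*allp,np.ones(len(allp))];s=np.linalg.lstsq(A,(allp**2).sum(1),rcond=None)[0]
    print(name,"circle",np.round([cx,cy,2*rr],4),"lsq",s[:2].round(4),2*np.sqrt(s[2]+s[:2]@s[:2]).round(4),"px",c.reshape(-1,2).mean(0).round(1))
b=([10,60,110],[25,200,255])
find("lid_blue",(284,190),*b,.021,16);find("lid_sage",(196,204),*b,.021,14);find("lid_rust",(235,204),*b,.021,10);find("lid_mus",(390,183),*b,.021,13)
find("jar_blue",(318,178),[98,90,30],[115,255,255],.098,17);find("jar_sage",(359,182),[50,60,50],[80,255,255],.086,16)
find("jar_mus",(205,159),[15,120,40],[28,255,255],.074,14);find("jar_rust",(249,168),[0,110,60],[12,255,255],.062,11)
find("tin",(259,210),[15,180,100],[28,255,255],.02,12)
E
```

```text
(284, 190) [ 18 114 168] [ 19 113 221]
(196, 204) [ 18 115 217] [ 19 112 224]
(235, 204) [ 18 114 212] [ 18  52 205]
(390, 183) [ 19 110 229] [ 19 114 147]
(318, 178) [106 119  90] [105 119  88]
(359, 182) [ 53  61 105] [ 53  61 105]
(205, 159) [ 14  60 127] [ 19 201 100]
(249, 168) [  6 176 116] [  6 109 180]
(259, 210) [ 18 195 225] [ 18 178 216]
[[ 0.439 -0.     0.898]
 [-0.898  0.001  0.439]
 [-0.001 -1.     0.   ]]
lid_blue circle [0.4333 0.017  0.0948] lsq [0.4332 0.0165] 0.091 px [281.5 190.5]
lid_sage circle [0.3912 0.3492 0.081 ] lsq [0.3913 0.3492] 0.0772 px [196.2 203.8]
lid_rust circle [0.3851 0.2008 0.0527] lsq [0.3857 0.201 ] 0.0488 px [234.4 204.3]
lid_mus circle [ 0.4527 -0.3985  0.0673] lsq [ 0.4528 -0.3987] 0.0636 px [388.7 182.2]
jar_blue circle [ 0.4704 -0.1186  0.0983] lsq [ 0.4707 -0.1183] 0.0922 px [318.9 178.4]
jar_sage circle [ 0.4566 -0.2699  0.0889] lsq [ 0.4559 -0.2707] 0.0796 px [359.6 181.2]
jar_mus circle [0.5559 0.3057 0.0723] lsq [0.5562 0.3056] 0.0664 px [204.5 159.5]
jar_rust circle [0.5232 0.1397 0.0536] lsq [0.523  0.1393] 0.0494 px [248.8 167.2]
tin circle [0.3621 0.1078 0.0506] lsq [0.3619 0.1079] 0.046 px [258.6 209.7]
```

Run:
```python
from h import *
o=arm.get_obs();w,x,y,z=o["orientation"];r=R.from_quat([x,y,z,w])
i=arm.camera_info("wrist");c,d=ray(i,[i["intrinsics"][0][2],i["intrinsics"][1][2]],True)
print("cam in tool",r.inv().apply(c-o["tool_pos"]).round(4),"axis",r.inv().apply(d).round(3))
# where tip point & lid points appear in the wrist image
for h in (0.05,0.1,0.15,.2): print(h, proj(i,[o["tool_pos"]+r.apply([0,h,0])],True).round(0))
print("shift to 0.453,-0.399,0.15:",shift([.453,-.399,.15])[0].round(3))
im=cv2.imread("pics/side0.png")
cv2.imwrite("pics/s_z.png",cv2.resize(im[110:290,90:290],None,fx=3.2,fy=3.2,interpolation=cv2.INTER_CUBIC))
```

```text
cam in tool [ 0.0002 -0.1801  0.0781] axis [[-0.     0.963 -0.268]]
0.05 [[255. 205.]]
0.1 [[255. 188.]]
0.15 [[255. 176.]]
0.2 [[255. 167.]]
shift to 0.453,-0.399,0.15: [0.008 0.055 0.232]
```

View pics/s_z.png

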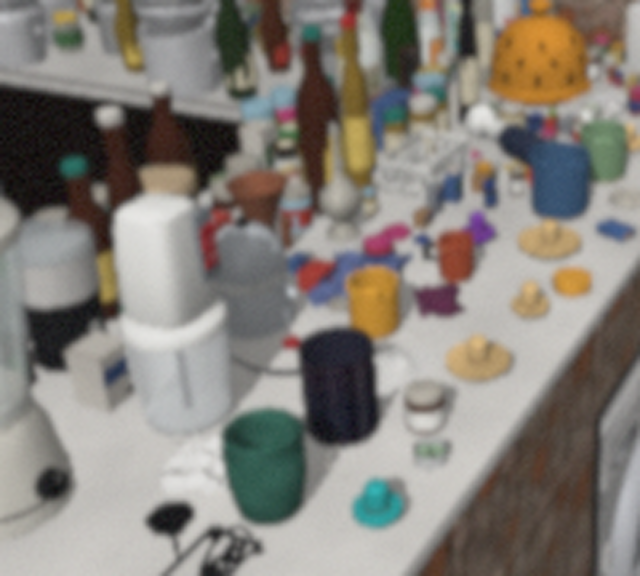

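{"fn": "arm_command", "kwargs": {
  "increments": [
    [[0.002, 0.01, 0.045], 0],
    [[0.004, 0.02, 0.09], 0],
    [[0.006, 0.03, 0.14], 0],
    [[0.008, 0.045, 0.19], 0],
    [[0.008, 0.055, 0.232], 0]
  ],
  "gripper": 130,
  "force": 25
}}

```text
time_s: 0.65
tool_pos: [0.4551, -0.3979, 0.149]
orientation: [0.6, -0.6, 0.375, -0.374]
contact_force: [-0.3, -0.8, -0.1]
grip_width: 0.0579
```

```bash
cat > look.py <<'E'
# usage: look.py tag tx ty zplane diam lo hi : lid-disc fit near the expected place
from h import *
import sys
def look(tag,exp,zt,dia,lo,hi,zoom=True):
    info=arm.camera_info("wrist");im=arm.read_camera("wrist")[:,:,::-1].copy()
    o=arm.get_obs();print("t",round(o["time_s"],2),"tcp",o["tool_pos"].round(4),"grip",round(o["grip_width"],4),"F",o["contact_force"].round(1))
    cv2.imwrite(f"pics/{tag}.png",im)
    hsv=cv2.cvtColor(im,cv2.COLOR_BGR2HSV);m=cv2.inRange(hsv,np.array(lo),np.array(hi))
    th=np.linspace(0,2*np.pi,60)
    poly=proj(info,np.c_[exp[0]+(dia/2+.012)*np.cos(th),exp[1]+(dia/2+.012)*np.sin(th),0*th+zt],True)
    mm=np.zeros_like(m);cv2.fillPoly(mm,[poly.astype(np.int32)],255);m&=mm
    m=cv2.morphologyEx(m,cv2.MORPH_CLOSE,np.ones((3,3)))
    cs,_=cv2.findContours(m,cv2.RETR_EXTERNAL,cv2.CHAIN_APPROX_NONE)
    c=max(cs,key=cv2.contourArea)
    P=plane(info,cv2.convexHull(c).reshape(-1,2)+0.0,zt,True)[:,:2]
    hull_d=cv2.minEnclosingCircle(P.astype(np.float32))
    al=plane(info,c.reshape(-1,2),zt,True)[:,:2]
    A=np.c_[2*al,np.ones(len(al))];s=np.linalg.lstsq(A,(al**2).sum(1),rcond=None)[0]
    print(tag,"enc",np.round([*hull_d[0],2*hull_d[1]],4),"lsq",s[:2].round(4),2*np.sqrt(s[2]+s[:2]@s[:2]).round(4))
    v=im.copy();cv2.drawContours(v,[c],-1,(0,0,255),1);cv2.imwrite(f"pics/{tag}_v.png",v)
    return s[:2]
BAM=([10,60,90],[25,200,255])
E
python3 - <<'E'
from look import *
p=look("lm",(.453,-.399),.021,.066,*BAM)
print(shift([*p,.026])[0].round(4))
E
```

```text
t 0.7 tcp [ 0.4592 -0.3943  0.1471] grip 0.0534 F [ 4.3  2.5 -1.9]
lm enc [ 0.4575 -0.3948  0.0678] lsq [ 0.4574 -0.3942] 0.0654
[-0.0004  0.1211 -0.0017]
```

View pics/lm_v.png

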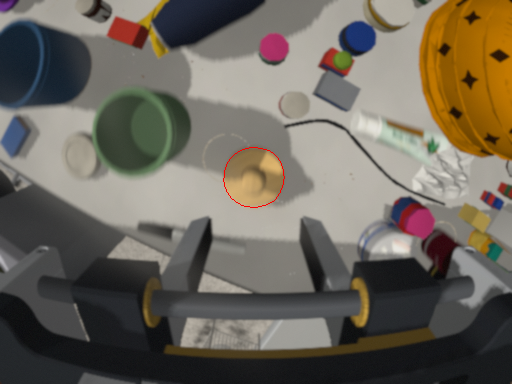

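Run:
```python
from look import *
p=look("lm2",(.453,-.397),.021,.066,*BAM)
p=look("lm3",(.453,-.397),.021,.066,*BAM)
print(shift([*p,.026])[0].round(4))
# knob top center
i=arm.camera_info("wrist")
```

```text
t 0.75 tcp [ 0.4566 -0.3959  0.1478] grip 0.0493 F [ 0.6 -0.1 -0.7]
lm2 enc [ 0.4547 -0.3955  0.0666] lsq [ 0.4547 -0.3955] 0.0652
t 0.8 tcp [ 0.4549 -0.3974  0.1487] grip 0.0473 F [-0.4 -0.5  0.3]
lm3 enc [ 0.4546 -0.3958  0.0667] lsq [ 0.4546 -0.3957] 0.065
[-0.0013  0.1227  0.0006]
```

{"fn": "arm_command", "kwargs": {
  "increments": [
    [[-0.001, 0.045, 0.001], 0],
    [[-0.001, 0.085, 0.001], 0],
    [[-0.001, 0.11, 0.001], 0],
    [[-0.001, 0.125, 0.001], 0],
    [[-0.001, 0.125, 0.001], 0]
  ]
}}

```text
time_s: 1.3
tool_pos: [0.4544, -0.3964, 0.0231]
orientation: [0.601, -0.6, 0.375, -0.372]
contact_force: [-0.6, 0.3, 1.1]
grip_width: 0.0462
```

{"fn": "arm_command", "kwargs": {
  "increments": [
    [[0, 0.0, 0], 0],
    [[0, 0, 0], 0],
    [[0, 0, 0], 0],
    [[0, 0, 0], 0],
    [[0, 0, 0], 0]
  ],
  "gripper": 255
}}

```text
time_s: 1.8
tool_pos: [0.4545, -0.3967, 0.0238]
orientation: [0.601, -0.6, 0.375, -0.373]
contact_force: [-2.9, -0.5, 5.8]
grip_width: 0.0238
```

{"fn": "arm_command", "kwargs": {
  "increments": [
    [[0, -0.04, 0], 0],
    [[0, -0.09, 0], 0],
    [[0, -0.14, 0], 0],
    [[0, -0.18, 0], 0],
    [[0, -0.18, 0], 0]
  ]
}}

```text
time_s: 2.3
tool_pos: [0.4562, -0.3983, 0.2099]
orientation: [-0.6, 0.601, -0.371, 0.376]
contact_force: [-0.5, -0.5, -0.5]
grip_width: 0.024
```

Run:
```python
from look import *
cv2.imwrite("pics/c1.png",arm.read_camera("wrist")[:,:,::-1])
s,o,_=shift([.556-.05,.306-.03,.2]);print(s.round(4),o["tool_pos"].round(4),o["grip_width"],o["contact_force"].round(1),np.linalg.norm(s))
```

```text
[-0.582   0.0054  0.3428] [ 0.4555 -0.3976  0.2062] 0.02385517943877776 [ 0.3 -0.8 -1.5] 0.6754934757097668
```

View pics/c1.png

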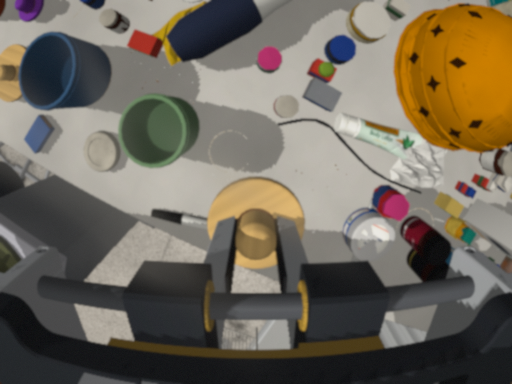

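{"fn": "arm_command", "kwargs": {
  "increments": [
    [[-0.04, 0, 0.024], 0],
    [[-0.083, 0, 0.049], 0],
    [[-0.126, 0, 0.074], 0],
    [[-0.169, 0, 0.1], 0],
    [[-0.212, 0, 0.125], 0]
  ]
}}

```text
time_s: 2.85
tool_pos: [0.4731, -0.1499, 0.2042]
orientation: [-0.6, 0.601, -0.374, 0.373]
contact_force: [2.2, 0.0, -0.6]
grip_width: 0.0238
```

{"fn": "arm_command", "kwargs": {
  "increments": [
    [[-0.04, 0, 0.024], 0],
    [[-0.083, 0, 0.049], 0],
    [[-0.126, 0, 0.074], 0],
    [[-0.169, 0, 0.1], 0],
    [[-0.2, 0, 0.118], 0]
  ]
}}

```text
time_s: 3.35
tool_pos: [0.4898, 0.0843, 0.2025]
orientation: [-0.6, 0.601, -0.374, 0.372]
contact_force: [0.6, 0.1, -0.3]
grip_width: 0.0239
```

Run:
```python
from look import *
cv2.imwrite("pics/c2.png",arm.read_camera("wrist")[:,:,::-1])
s,o,_=shift([.556-.05,.306-.03,.2]);print(s.round(4),o["tool_pos"].round(4),o["grip_width"],o["contact_force"].round(1),np.linalg.norm(s))
```

```text
[-0.1617  0.0025  0.0981] [0.4899 0.0876 0.2024] 0.02411828187665794 [ 0.1  3.2 -0.4] 0.18913387780121904
```

View pics/c2.png

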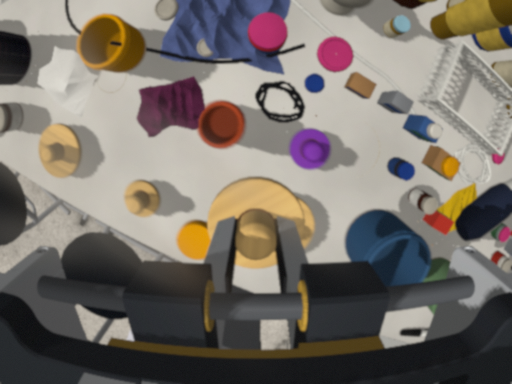

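{"fn": "arm_command", "kwargs": {
  "increments": [
    [[-0.04, 0, 0.025], 0],
    [[-0.08, 0, 0.05], 0],
    [[-0.12, 0, 0.075], 0],
    [[-0.15, 0, 0.08], 0],
    [[-0.15, 0, 0.08], 0]
  ]
}}

```text
time_s: 3.9
tool_pos: [0.4933, 0.2603, 0.2003]
orientation: [-0.6, 0.603, -0.374, 0.37]
contact_force: [0.3, -0.5, -0.8]
grip_width: 0.0239
```

Run:
```python
from look import *
p=look("jm",(.556,.306),.074,.066,[14,90,30],[30,255,255])
p=look("jm1",(.556,.306),.074,.066,[14,90,30],[30,255,255])
print(shift([*p,.2])[0].round(4))
im=cv2.imread("pics/jm1_v.png");cv2.imwrite("pics/jm1_z.png",cv2.resize(im[20:260,100:400],None,fx=2.4,fy=2.4))
```

```text
t 3.95 tcp [0.4939 0.2585 0.2005] grip 0.0241 F [ 0.3 -0.3 -0.7]
jm enc [0.5609 0.3118 0.0683] lsq [0.5598 0.3116] 0.0656
t 4.0 tcp [0.4943 0.2575 0.2009] grip 0.0241 F [ 0.  -0.2 -1. ]
jm1 enc [0.5606 0.3119 0.0683] lsq [0.5598 0.3116] 0.0656
[-0.0193  0.0006  0.0827]
```

View pics/jm1_z.png

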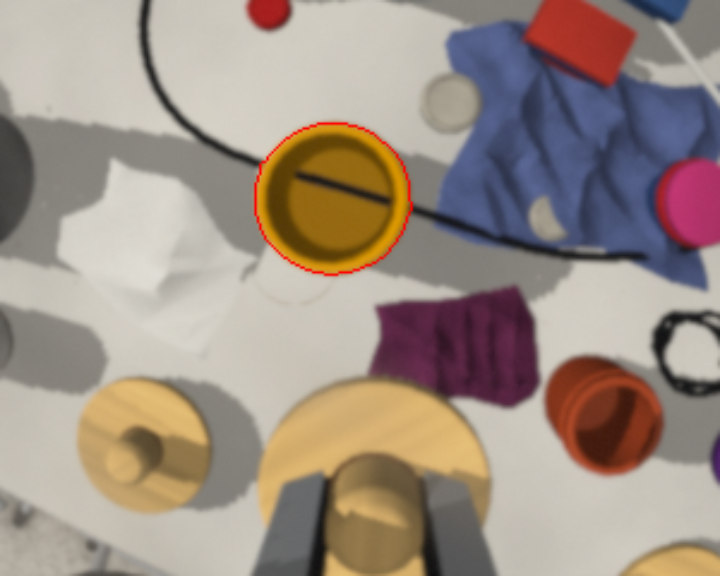

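{"fn": "arm_command", "kwargs": {
  "increments": [
    [[-0.01, 0, 0.04], 0],
    [[-0.019, 0, 0.083], 0],
    [[-0.019, 0.03, 0.083], 0],
    [[-0.019, 0.07, 0.083], 0],
    [[-0.019, 0.07, 0.083], 0]
  ]
}}

```text
time_s: 4.5
tool_pos: [0.5579, 0.3089, 0.1245]
orientation: [-0.597, 0.605, -0.376, 0.369]
contact_force: [0.3, -0.4, -0.2]
grip_width: 0.0241
```

Run:
```python
from look import *
a=arm.read_camera("wrist");b=arm.read_camera("wrist")[:,:,::-1];s=arm.read_camera("side")[:,:,::-1]
v=np.hstack([cv2.resize(b[60:300,130:380],None,fx=1.6,fy=1.6),cv2.resize(s[170:230,180:240],(384,384))])
cv2.imwrite("pics/jm2.png",v)
s,o,_=shift([.5598,.3116,.094]);print(s.round(4),o["tool_pos"].round(4),o["grip_width"],o["contact_force"].round(1))
```

```text
[-0.001   0.0385 -0.0003] [0.5606 0.3108 0.1325] 0.02367242108463519 [ 0.3 -0.2 -0.5]
```

View pics/jm2.png

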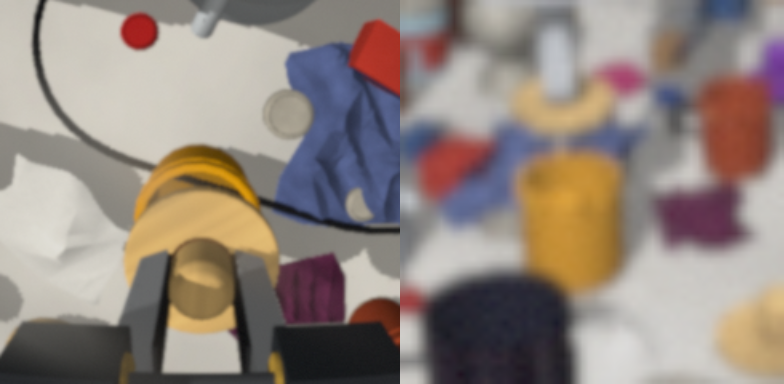

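```bash
cat >> look.py <<'E'
from scipy.optimize import least_squares
def arc(tag,exp,zt,dia,lo,hi,half=True):
    """outer rim points far side (tool +z half) fitted by a circle of the known diameter"""
    info=arm.camera_info("wrist");im=arm.read_camera("wrist")[:,:,::-1].copy();cv2.imwrite(f"pics/{tag}.png",im)
    o=arm.get_obs();w,x,y,z=o["orientation"];r=R.from_quat([x,y,z,w]).as_matrix()
    hsv=cv2.cvtColor(im,cv2.COLOR_BGR2HSV);m=cv2.inRange(hsv,np.array(lo),np.array(hi))
    th=np.linspace(0,2*np.pi,60)
    poly=proj(info,np.c_[exp[0]+(dia/2+.012)*np.cos(th),exp[1]+(dia/2+.012)*np.sin(th),0*th+zt],True)
    mm=np.zeros_like(m);cv2.fillPoly(mm,[poly.astype(np.int32)],255);m&=mm
    m=cv2.morphologyEx(m,cv2.MORPH_OPEN,np.ones((3,3)))
    cs,_=cv2.findContours(m,cv2.RETR_EXTERNAL,cv2.CHAIN_APPROX_NONE)
    c=max(cs,key=cv2.contourArea);al=plane(info,c.reshape(-1,2),zt,True)[:,:2]
    dz=(al-np.array(exp))@r[:2,2]
    al2=al[dz>0.006] if half else al
    f=least_squares(lambda p:np.hypot(al2[:,0]-p[0],al2[:,1]-p[1])-dia/2,exp,loss="soft_l1",f_scale=.001)
    res=f.fun
    v=im.copy();cv2.drawContours(v,[c],-1,(0,0,255),1)
    q=proj(info,np.c_[f.x[0]+dia/2*np.cos(th),f.x[1]+dia/2*np.sin(th),0*th+zt],True);cv2.polylines(v,[q.round().astype(np.int32)],True,(255,0,255),1)
    cv2.imwrite(f"pics/{tag}_v.png",v)
    print(tag,"tcp",o["tool_pos"].round(4),"circle",f.x.round(4),"n",len(al2),"med res",np.median(abs(res)).round(5))
    return f.x
E
python3 - <<'E'
from look import *
p=arc("jm3",(.5598,.3116),.074,.066,[14,130,30],[30,255,255])
print(shift([*p,.094])[0].round(4))
im=cv2.imread("pics/jm3_v.png");cv2.imwrite("pics/jm3_z.png",cv2.resize(im[100:320,140:370],None,fx=2.5,fy=2.5))
E
```

```text
jm3 tcp [0.5608 0.3111 0.133 ] circle [0.5599 0.3117] n 192 med res 0.0057
[-0.0008  0.039  -0.0004]
```

View pics/jm3_z.png

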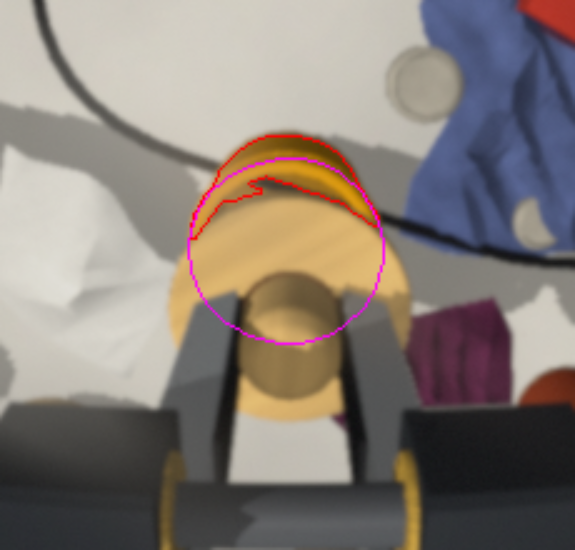

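{"fn": "arm_command", "kwargs": {
  "increments": [
    [[-0.001, 0.02, 0], 0],
    [[-0.001, 0.035, 0], 0],
    [[-0.001, 0.038, 0], 0],
    [[-0.001, 0.04, 0], 0],
    [[-0.001, 0.042, 0], 0]
  ]
}}

```text
time_s: 5.2
tool_pos: [0.5606, 0.3122, 0.0918]
orientation: [0.601, -0.601, 0.373, -0.372]
contact_force: [0.3, -0.5, -1.0]
grip_width: 0.0239
```

```bash
cat > st.py <<'E'
from look import *
import sys
n=sys.argv[1];box=list(map(int,sys.argv[2:6]))
w=arm.read_camera("wrist")[:,:,::-1];s=arm.read_camera("side")[:,:,::-1]
v=np.hstack([cv2.resize(w[100:320,140:370],(400,384)),cv2.resize(s[box[1]:box[3],box[0]:box[2]],(384,384),interpolation=cv2.INTER_CUBIC)])
cv2.imwrite(f"pics/{n}.png",v)
o=arm.get_obs();print(round(o["time_s"],2),o["tool_pos"].round(4),round(o["grip_width"],4),o["contact_force"].round(1),o["ft_torque"].round(2))
E
python3 st.py jm4 180 170 240 230
```

```text
5.3 [0.5604 0.3122 0.0914] 0.024 [ 0.3 -1.  -0.8] [ 0.03 -0.    0.02]
```

View pics/jm4.png

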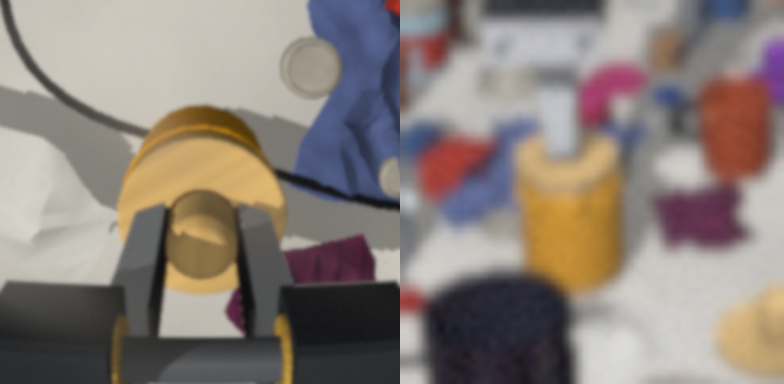

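{"fn": "arm_command", "kwargs": {
  "increments": [
    [[0, 0.002, 0], 0],
    [[0, 0.004, 0], 0],
    [[0, 0.005, 0], 0],
    [[0, 0.006, 0], 0],
    [[0, 0.006, 0], 0]
  ]
}}

```text
time_s: 5.8
tool_pos: [0.5604, 0.3122, 0.0859]
orientation: [0.601, -0.601, 0.373, -0.372]
contact_force: [-2.5, -0.8, 4.3]
grip_width: 0.0237
```

{"fn": "arm_command", "kwargs": {
  "increments": [
    [[0, 0, 0], 0],
    [[0, 0, 0], 0],
    [[0, 0, 0], 0],
    [[0, 0, 0], 0]
  ],
  "gripper": 140
}}

```text
time_s: 6.2
tool_pos: [0.5604, 0.3122, 0.0858]
orientation: [0.601, -0.601, 0.373, -0.372]
contact_force: [-0.3, -0.6, 0.4]
grip_width: 0.0425
```

{"fn": "arm_command", "kwargs": {
  "increments": [
    [[0, -0.03, 0], 0],
    [[0, -0.07, 0], 0],
    [[0, -0.11, 0], 0],
    [[0, -0.115, 0], 0]
  ]
}}

```text
time_s: 6.6
tool_pos: [0.5621, 0.3128, 0.2064]
orientation: [0.603, -0.599, 0.372, -0.373]
contact_force: [-0.4, -0.3, -0.6]
grip_width: 0.0426
```

```bash
python3 st.py jm5 180 170 240 230
python3 - <<'E'
from look import *
p=look("ls",(.391,.349),.021,.080,*BAM)
q=look("lr",(.385,.201),.021,.052,*BAM)
m=look("lidm",(.56,.312),.083,.066,*BAM)
print(shift([*p,.15])[0].round(4),shift([*q,.15])[0].round(4))
E
```

```text
6.7 [0.561  0.3122 0.2017] 0.0425 [-0.1  0.6 -0.4] [ 0.    0.02 -0.04]
t 6.75 tcp [0.5605 0.312  0.2   ] grip 0.042 F [ 0.1  0.6 -0.4]
ls enc [0.4053 0.368  0.0712] lsq [0.4066 0.3686] 0.052
t 6.8 tcp [0.5602 0.3118 0.1992] grip 0.0421 F [-0.2  0.3  0.3]
lr enc [0.4074 0.216  0.0295] lsq [0.4074 0.2159] 0.018
t 6.85 tcp [0.5602 0.3118 0.1989] grip 0.0422 F [-0.6  0.6  0.1]
lidm enc [0.5644 0.3136 0.0734] lsq [0.5636 0.3139] 0.0686
[-0.1191  0.0496 -0.1121] [ 0.0181  0.0496 -0.1793]
```

View pics/jm5.png

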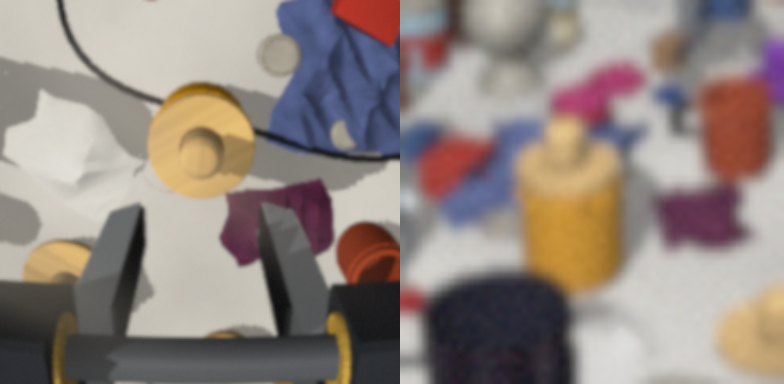

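View pics/ls_v.png

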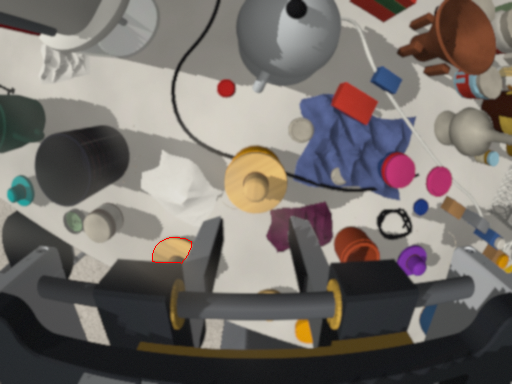

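```bash
python3 -c "
from look import *
print(shift([.386,.201,.15])[0].round(4))"
```

```text
[ 0.0219  0.0497 -0.2051]
```

{"fn": "arm_command", "kwargs": {
  "increments": [
    [[0.005, 0, -0.045], 0],
    [[0.01, 0.01, -0.09], 0],
    [[0.015, 0.02, -0.135], 0],
    [[0.02, 0.035, -0.18], 0],
    [[0.022, 0.05, -0.205], 0]
  ]
}}

```text
time_s: 7.35
tool_pos: [0.3833, 0.1994, 0.148]
orientation: [-0.599, 0.602, -0.374, 0.371]
contact_force: [0.7, 0.0, 0.9]
grip_width: 0.0424
```

{"fn": "arm_command", "kwargs": {
  "increments": [
    [[0, 0, 0], 0],
    [[0, 0, 0], 0]
  ]
}}

```text
time_s: 7.55
tool_pos: [0.383, 0.1992, 0.1476]
orientation: [-0.599, 0.603, -0.375, 0.371]
contact_force: [0.5, -0.0, 0.4]
grip_width: 0.0426
```

Run:
```python
from look import *
q=look("lr2",(.386,.201),.021,.052,*BAM)
print(shift([*q,.0235])[0].round(4))
```

```text
t 7.6 tcp [0.3838 0.1996 0.148 ] grip 0.0429 F [0.2 0.4 0.9]
lr2 enc [0.3874 0.204  0.0524] lsq [0.3874 0.2041] 0.051
[-0.0021  0.1245  0.006 ]
```

View pics/lr2_v.png

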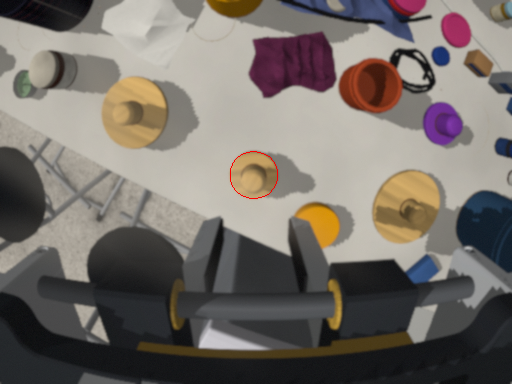

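{"fn": "arm_command", "kwargs": {
  "increments": [
    [[-0.002, 0.045, 0.006], 0],
    [[-0.002, 0.085, 0.006], 0],
    [[-0.002, 0.11, 0.006], 0],
    [[-0.002, 0.124, 0.006], 0],
    [[-0.002, 0.124, 0.006], 0]
  ]
}}

```text
time_s: 8.1
tool_pos: [0.3878, 0.2043, 0.0225]
orientation: [-0.599, 0.603, -0.375, 0.37]
contact_force: [0.1, -1.0, 0.7]
grip_width: 0.0423
```

{"fn": "arm_command", "kwargs": {
  "increments": [
    [[0, 0.0, 0], 0],
    [[0, 0, 0], 0],
    [[0, 0, 0], 0],
    [[0, 0, 0], 0]
  ],
  "gripper": 255
}}

```text
time_s: 8.5
tool_pos: [0.388, 0.2044, 0.0227]
orientation: [-0.599, 0.603, -0.375, 0.37]
contact_force: [0.1, 0.2, -1.0]
grip_width: 0.024
```

{"fn": "arm_command", "kwargs": {
  "increments": [
    [[0, -0.03, 0], 0],
    [[0, -0.07, 0], 0],
    [[0, -0.11, 0], 0],
    [[0, -0.15, 0], 0]
  ]
}}

```text
time_s: 8.9
tool_pos: [0.389, 0.2045, 0.1746]
orientation: [-0.599, 0.603, -0.375, 0.371]
contact_force: [-0.3, -0.8, -1.2]
grip_width: 0.0241
```

Run:
```python
from look import *
s,o,_=shift([.523-.072,.140-.035,.15]);print(s.round(4),o["tool_pos"].round(4),o["grip_width"])
```

```text
[0.1168 0.0242 0.0115] [0.389  0.2045 0.1746] 0.024125484582958427
```

{"fn": "arm_command", "kwargs": {
  "increments": [
    [[0.045, 0.005, 0.005], 0],
    [[0.09, 0.01, 0.01], 0],
    [[0.117, 0.015, 0.012], 0],
    [[0.117, 0.015, 0.012], 0]
  ]
}}

```text
time_s: 9.3
tool_pos: [0.4525, 0.1027, 0.1587]
orientation: [-0.598, 0.602, -0.376, 0.371]
contact_force: [-0.1, 0.2, -0.1]
grip_width: 0.0239
```

Run:
```python
from look import *
look("jr0",(.524,.141),.062,.052,[0,110,60],[12,255,255])
p=look("jr",(.524,.141),.062,.052,[0,110,60],[12,255,255])
print(shift([*p,.13])[0].round(4))
im=cv2.imread("pics/jr_v.png");cv2.imwrite("pics/jr_z.png",cv2.resize(im[60:300,120:390],None,fx=2.4,fy=2.4))
```

```text
t 9.35 tcp [0.4519 0.104  0.159 ] grip 0.0243 F [ 0.7 -0.  -0.9]
jr0 enc [0.5254 0.1436 0.0522] lsq [0.5256 0.1434] 0.0506
t 9.4 tcp [0.4516 0.1048 0.1592] grip 0.0241 F [ 0.8 -0.  -0.1]
jr enc [0.5255 0.1438 0.0525] lsq [0.5256 0.1434] 0.0504
[-0.0017  0.0285  0.0837]
```

View pics/jr_z.png

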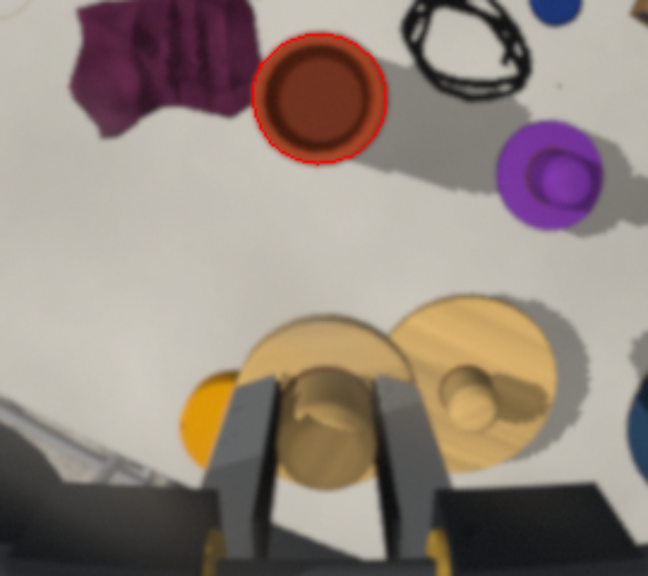

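{"fn": "arm_command", "kwargs": {
  "increments": [
    [[0, 0, 0.04], 0],
    [[-0.002, 0.01, 0.084], 0],
    [[-0.002, 0.03, 0.084], 0],
    [[-0.002, 0.05, 0.084], 0],
    [[-0.002, 0.055, 0.084], 0]
  ]
}}

```text
time_s: 9.9
tool_pos: [0.5242, 0.1448, 0.1017]
orientation: [-0.598, 0.604, -0.376, 0.369]
contact_force: [-0.1, -0.3, 0.1]
grip_width: 0.024
```

```bash
python3 st.py jr2 200 160 250 210; python3 -c "
from look import *
print(shift([.5256,.1434,.0727])[0].round(4))"
```

```text
10.0 [0.525  0.1445 0.1035] 0.0245 [-0.8 -0.6 -1. ] [ 0.04 -0.03  0.04]
[0.0013 0.0308 0.0003]
```

View pics/jr2.png

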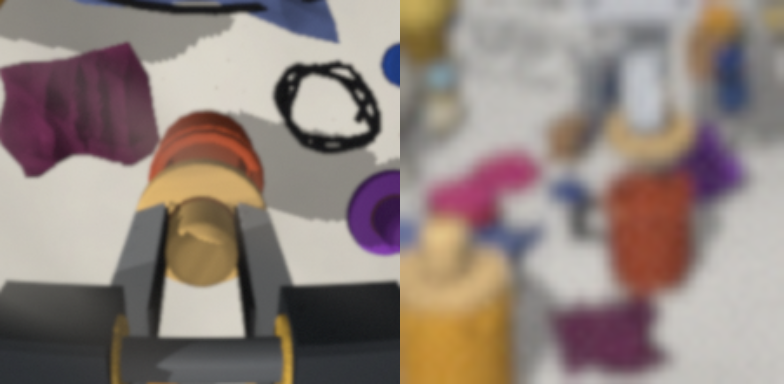

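{"fn": "arm_command", "kwargs": {
  "increments": [
    [[0.002, 0.01, 0], 0],
    [[0.002, 0.017, 0], 0],
    [[0.002, 0.02, 0], 0],
    [[0.002, 0.022, 0], 0],
    [[0.002, 0.024, 0], 0]
  ]
}}

```text
time_s: 10.5
tool_pos: [0.5258, 0.1427, 0.0796]
orientation: [-0.599, 0.603, -0.375, 0.37]
contact_force: [0.4, -0.6, -1.3]
grip_width: 0.0243
```

```bash
python3 st.py jr3 200 160 250 210; python3 -c "
from look import *
print(shift([.5256,.1434,.0727])[0].round(4))"
```

```text
10.6 [0.5257 0.1426 0.0795] 0.0243 [-0.7 -1.  -1.1] [-0.03 -0.02 -0.01]
[-0.0007  0.0068  0.0003]
```

View pics/jr3.png

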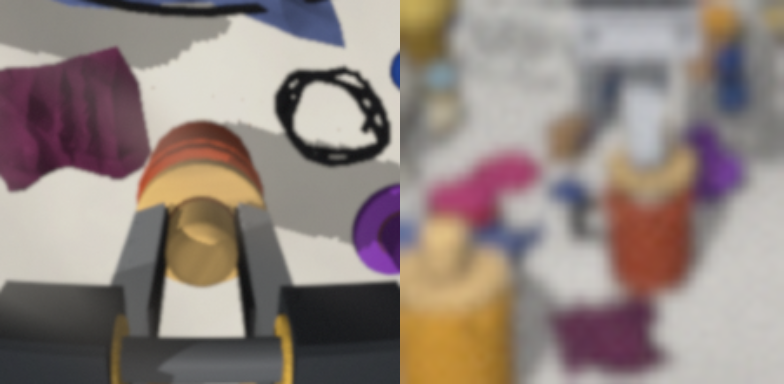

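{"fn": "arm_command", "kwargs": {
  "increments": [
    [[0, 0.002, 0], 0],
    [[0, 0.004, 0], 0],
    [[0, 0.006, 0], 0],
    [[0, 0.007, 0], 0],
    [[0, 0.007, 0], 0]
  ]
}}

```text
time_s: 11.1
tool_pos: [0.526, 0.1428, 0.0728]
orientation: [-0.599, 0.603, -0.375, 0.37]
contact_force: [1.1, 1.2, 3.1]
grip_width: 0.0242
```

Contact of about 3 N at exactly the seated height; release.

{"fn": "arm_command", "kwargs": {
  "increments": [
    [[0, 0, 0], 0],
    [[0, 0, 0], 0],
    [[0, 0, 0], 0],
    [[0, 0, 0], 0]
  ],
  "gripper": 140
}}

```text
time_s: 11.5
tool_pos: [0.5259, 0.1427, 0.0726]
orientation: [-0.599, 0.603, -0.375, 0.37]
contact_force: [-0.6, 0.4, -0.7]
grip_width: 0.0427
```

{"fn": "arm_command", "kwargs": {
  "increments": [
    [[0, -0.03, 0], 0],
    [[0, -0.07, 0], 0],
    [[0, -0.11, 0], 0],
    [[0, -0.12, 0], 0],
    [[0, -0.12, 0], 0]
  ]
}}

```text
time_s: 12.0
tool_pos: [0.5273, 0.1429, 0.1938]
orientation: [-0.6, 0.602, -0.374, 0.371]
contact_force: [0.1, 0.1, -0.1]
grip_width: 0.0422
```

```bash
python3 st.py jr4 200 160 250 210; python3 -c "
from look import *
m=look('lidr',(.5256,.1434),.071,.052,*BAM)
print(shift([.435,.018,.15])[0].round(4))"
```

```text
12.1 [0.5263 0.1427 0.1912] 0.0424 [-1.1 -0.9 -0.4] [ 0.01  0.04 -0.04]
t 12.15 tcp [0.5262 0.1427 0.1908] grip 0.0424 F [-0.2  0.5  0.1]
lidr enc [0.526  0.1432 0.0539] lsq [0.5259 0.143 ] 0.052
[ 0.0713  0.042  -0.1367]
```

View pics/jr4.png

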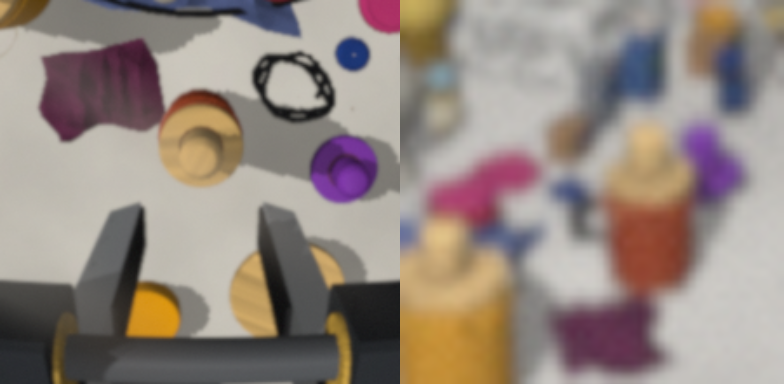

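Rust lid sits flat on its jar. Next the blue lid.

{"fn": "arm_command", "kwargs": {
  "increments": [
    [[0.02, 0, -0.042], 0],
    [[0.042, 0, -0.084], 0],
    [[0.064, 0.02, -0.126], 0],
    [[0.071, 0.042, -0.137], 0],
    [[0.071, 0.042, -0.137], 0]
  ]
}}

```text
time_s: 12.65
tool_pos: [0.4321, 0.017, 0.1471]
orientation: [-0.597, 0.604, -0.378, 0.369]
contact_force: [0.1, 0.2, 0.6]
grip_width: 0.0429
```

Run:
```python
from look import *
look("lb0",(.435,.018),.021,.094,*BAM)
q=look("lb",(.435,.018),.021,.094,*BAM)
print(shift([*q,.0232])[0].round(4))
```

```text
t 12.7 tcp [0.4337 0.0178 0.1488] grip 0.0422 F [-0.7 -1.   1.4]
lb0 enc [0.4348 0.0198 0.0947] lsq [0.435  0.0199] 0.0932
t 12.75 tcp [0.4347 0.0184 0.1498] grip 0.0427 F [ 0.4 -0.1  0. ]
lb enc [0.4349 0.0198 0.0944] lsq [0.435  0.0198] 0.093
[-0.0006  0.1266  0.0024]
```

View pics/lb_v.png

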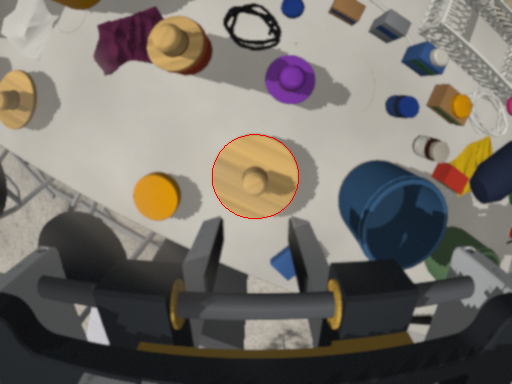

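{"fn": "arm_command", "kwargs": {
  "increments": [
    [[0, 0.045, 0.002], 0],
    [[0, 0.085, 0.002], 0],
    [[0, 0.11, 0.002], 0],
    [[0, 0.126, 0.002], 0],
    [[0, 0.126, 0.002], 0]
  ]
}}

```text
time_s: 13.25
tool_pos: [0.4354, 0.02, 0.0227]
orientation: [-0.598, 0.604, -0.376, 0.369]
contact_force: [0.2, 0.2, 0.3]
grip_width: 0.0426
```

{"fn": "arm_command", "kwargs": {
  "increments": [
    [[0, 0.0, 0], 0],
    [[0, 0, 0], 0],
    [[0, 0, 0], 0],
    [[0, 0, 0], 0]
  ],
  "gripper": 255
}}

```text
time_s: 13.65
tool_pos: [0.4358, 0.0202, 0.0232]
orientation: [-0.598, 0.604, -0.376, 0.369]
contact_force: [0.1, 1.1, 1.6]
grip_width: 0.0242
```

{"fn": "arm_command", "kwargs": {
  "increments": [
    [[0, -0.03, 0], 0],
    [[0, -0.07, 0], 0],
    [[0, -0.11, 0], 0],
    [[0, -0.16, 0], 0],
    [[0, -0.17, 0], 0]
  ]
}}

```text
time_s: 14.15
tool_pos: [0.4396, 0.0204, 0.1983]
orientation: [-0.6, 0.602, -0.374, 0.371]
contact_force: [0.5, -0.0, -1.5]
grip_width: 0.0245
```

Run:
```python
from look import *
s,o,_=shift([.472-.072,-.119-.035,.2]);print(s.round(4),o["tool_pos"].round(4),o["grip_width"])
```

```text
[ 0.1385 -0.0012 -0.1131] [0.4396 0.0204 0.1983] 0.024476472297541664
```

{"fn": "arm_command", "kwargs": {
  "increments": [
    [[0.038, 0, -0.031], 0],
    [[0.076, 0, -0.062], 0],
    [[0.114, 0, -0.093], 0],
    [[0.138, 0, -0.113], 0],
    [[0.138, 0, -0.113], 0]
  ]
}}

```text
time_s: 14.65
tool_pos: [0.3988, -0.1561, 0.1983]
orientation: [-0.599, 0.602, -0.375, 0.372]
contact_force: [0.0, 0.0, -0.2]
grip_width: 0.0241
```

Run:
```python
from look import *
b=([98,90,20],[115,255,255])
look("jb0",(.472,-.117),.098,.094,*b)
p=look("jb",(.472,-.117),.098,.094,*b)
print(shift([*p,.16])[0].round(4))
im=cv2.imread("pics/jb_v.png");cv2.imwrite("pics/jb_z.png",cv2.resize(im[40:300,120:390],None,fx=2.2,fy=2.2))
```

```text
t 14.7 tcp [ 0.3992 -0.1546  0.1983] grip 0.0239 F [-0.1  0.  -0.9]
jb0 enc [ 0.4737 -0.1191  0.0916] lsq [ 0.4738 -0.119 ] 0.0902
t 14.75 tcp [ 0.3995 -0.1536  0.1983] grip 0.0241 F [-0.1 -0.1 -1.2]
jb enc [ 0.4738 -0.119   0.0916] lsq [ 0.4737 -0.1191] 0.0902
[0.002  0.0379 0.082 ]
```

View pics/jb_z.png

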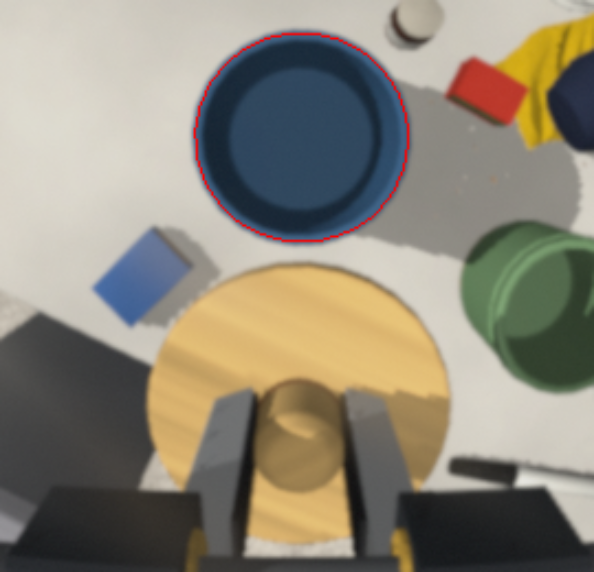

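{"fn": "arm_command", "kwargs": {
  "increments": [
    [[0.001, 0, 0.04], 0],
    [[0.002, 0.01, 0.082], 0],
    [[0.002, 0.03, 0.082], 0],
    [[0.002, 0.05, 0.082], 0],
    [[0.002, 0.053, 0.082], 0]
  ]
}}

```text
time_s: 15.25
tool_pos: [0.4728, -0.1173, 0.1426]
orientation: [-0.599, 0.603, -0.375, 0.369]
contact_force: [-0.2, 0.0, -0.9]
grip_width: 0.0239
```

```bash
python3 st.py jb2 240 140 290 190; python3 -c "
from look import *
print(shift([.4737,-.1191,.1092])[0].round(4))"
```

```text
15.35 [ 0.4736 -0.1182  0.1449] 0.024 [ 0.3 -0.1 -0.1] [ 0.01 -0.    0.01]
[ 0.0009  0.0357 -0.0001]
```

View pics/jb2.png

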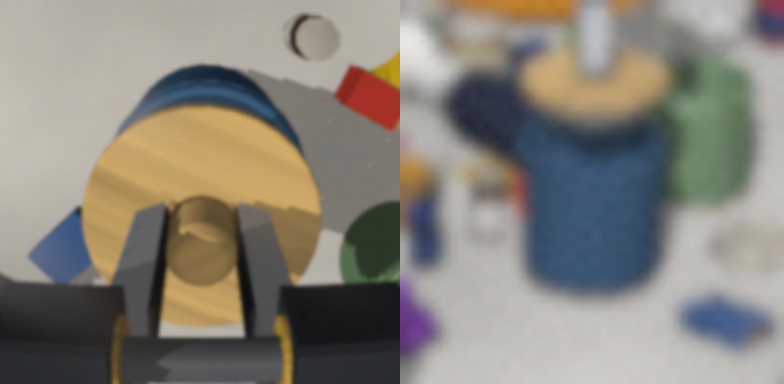

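{"fn": "arm_command", "kwargs": {
  "increments": [
    [[0.001, 0.012, 0], 0],
    [[0.001, 0.022, 0], 0],
    [[0.001, 0.025, 0], 0],
    [[0.001, 0.028, 0], 0],
    [[0.001, 0.029, 0], 0]
  ]
}}

```text
time_s: 15.85
tool_pos: [0.4739, -0.1192, 0.1157]
orientation: [-0.599, 0.602, -0.375, 0.371]
contact_force: [-0.3, 0.3, -0.4]
grip_width: 0.0241
```

```bash
python3 st.py jb3 240 140 290 190; python3 -c "
from look import *
print(shift([.4737,-.1191,.1092])[0].round(4))"
```

```text
15.95 [ 0.4739 -0.1192  0.1159] 0.0237 [ 0.9  0.1 -1.2] [ 0.04 -0.06 -0.02]
[-0.0002  0.0067 -0.0001]
```

View pics/jb3.png

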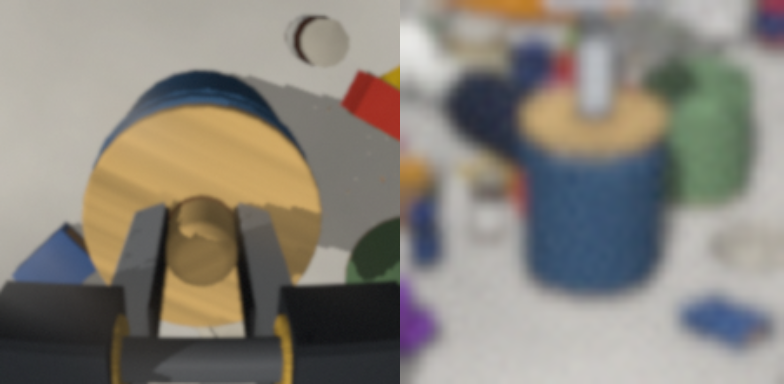

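{"fn": "arm_command", "kwargs": {
  "increments": [
    [[0, 0.002, 0], 0],
    [[0, 0.004, 0], 0],
    [[0, 0.006, 0], 0],
    [[0, 0.007, 0], 0],
    [[0, 0.007, 0], 0]
  ]
}}

```text
time_s: 16.45
tool_pos: [0.4741, -0.1191, 0.1093]
orientation: [-0.6, 0.602, -0.374, 0.371]
contact_force: [0.3, 2.8, 4.1]
grip_width: 0.0241
```

{"fn": "arm_command", "kwargs": {
  "increments": [
    [[0, 0, 0], 0],
    [[0, 0, 0], 0],
    [[0, 0, 0], 0],
    [[0, 0, 0], 0]
  ],
  "gripper": 140
}}

```text
time_s: 16.85
tool_pos: [0.4741, -0.1191, 0.1092]
orientation: [-0.6, 0.602, -0.374, 0.371]
contact_force: [0.3, -0.4, 0.3]
grip_width: 0.0421
```

{"fn": "arm_command", "kwargs": {
  "increments": [
    [[0, -0.03, 0], 0],
    [[0, -0.07, 0], 0],
    [[0, -0.11, 0], 0],
    [[0, -0.12, 0], 0],
    [[0, -0.12, 0], 0]
  ]
}}

```text
time_s: 17.35
tool_pos: [0.4752, -0.1192, 0.2303]
orientation: [-0.6, 0.602, -0.373, 0.372]
contact_force: [-0.3, 0.4, -1.0]
grip_width: 0.0423
```

```bash
python3 st.py jb4 240 140 290 190; python3 -c "
from look import *
m=look('lidb',(.4737,-.1191),.107,.094,*BAM)
print(shift([.393,.352,.2])[0].round(4))"
```

```text
17.45 [ 0.4743 -0.1189  0.2278] 0.0426 [ 0.1  0.  -0.2] [-0.01  0.01  0.01]
t 17.5 tcp [ 0.4742 -0.1189  0.2275] grip 0.0426 F [ 0.2  0.3 -0.6]
lidb enc [ 0.4727 -0.1202  0.0955] lsq [ 0.4731 -0.1198] 0.0932
[-0.4578  0.0282  0.1367]
```

View pics/jb4.png

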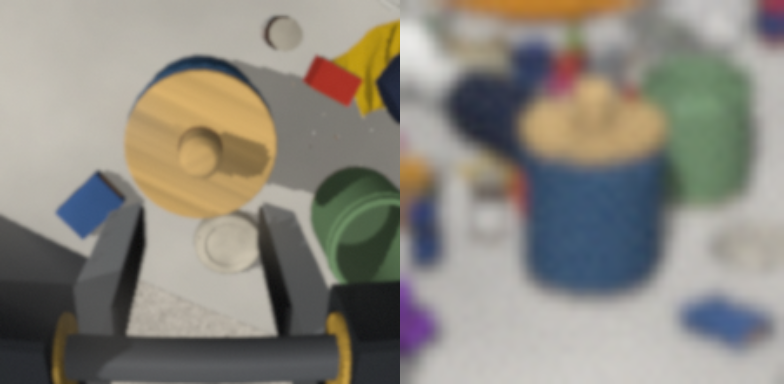

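{"fn": "arm_command", "kwargs": {
  "increments": [
    [[-0.045, 0, 0.013], 0],
    [[-0.092, 0, 0.027], 0],
    [[-0.139, 0, 0.041], 0],
    [[-0.186, 0, 0.055], 0],
    [[-0.233, 0, 0.07], 0]
  ]
}}

```text
time_s: 18.0
tool_pos: [0.4322, 0.1226, 0.2265]
orientation: [-0.599, 0.603, -0.376, 0.37]
contact_force: [1.7, -0.4, -0.4]
grip_width: 0.0423
```

```bash
python3 -c "
from look import *
s,o,_=shift([.393,.352,.15]);print(s.round(4),o['tool_pos'])"
```

```text
[-0.2226  0.0769  0.0675] [0.43215082 0.12261225 0.22653188]
```

{"fn": "arm_command", "kwargs": {
  "increments": [
    [[-0.045, 0.005, 0.013], 0],
    [[-0.09, 0.02, 0.027], 0],
    [[-0.135, 0.035, 0.041], 0],
    [[-0.18, 0.05, 0.055], 0],
    [[-0.222, 0.06, 0.067], 0]
  ]
}}

```text
time_s: 18.5
tool_pos: [0.3915, 0.3527, 0.1642]
orientation: [-0.598, 0.604, -0.376, 0.369]
contact_force: [-0.5, -0.5, 0.7]
grip_width: 0.0422
```

{"fn": "arm_command", "kwargs": {
  "increments": [
    [[0, 0.01, 0], 0],
    [[0, 0.015, 0], 0]
  ]
}}

```text
time_s: 18.7
tool_pos: [0.3901, 0.3524, 0.1464]
orientation: [-0.597, 0.606, -0.376, 0.368]
contact_force: [0.5, -0.5, -0.7]
grip_width: 0.0424
```

Run:
```python
from look import *
look("ls0",(.393,.352),.021,.080,*BAM)
q=look("ls2",(.393,.352),.021,.080,*BAM)
print(shift([*q,.0232])[0].round(4))
```

```text
t 18.75 tcp [0.3905 0.3517 0.1466] grip 0.0425 F [ 0.7 -0.5 -1.4]
ls0 enc [0.3925 0.353  0.0806] lsq [0.3929 0.3529] 0.079
t 18.8 tcp [0.3911 0.3515 0.1479] grip 0.0421 F [-0.1 -0.5  0.6]
ls2 enc [0.3929 0.3526 0.0806] lsq [0.3928 0.3529] 0.079
[-0.0002  0.1246  0.0041]
```

View pics/ls2_v.png

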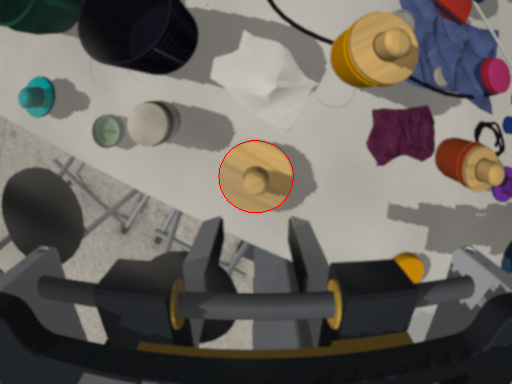

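{"fn": "arm_command", "kwargs": {
  "increments": [
    [[0, 0.045, 0.003], 0],
    [[0, 0.085, 0.003], 0],
    [[0, 0.11, 0.003], 0],
    [[0, 0.1245, 0.003], 0],
    [[0, 0.1245, 0.003], 0]
  ]
}}

```text
time_s: 19.3
tool_pos: [0.3925, 0.3514, 0.023]
orientation: [-0.596, 0.605, -0.377, 0.37]
contact_force: [0.5, 0.0, 0.2]
grip_width: 0.0424
```

{"fn": "arm_command", "kwargs": {
  "increments": [
    [[0, 0.0, 0], 0],
    [[0, 0, 0], 0],
    [[0, 0, 0], 0],
    [[0, 0, 0], 0]
  ],
  "gripper": 255
}}

```text
time_s: 19.7
tool_pos: [0.393, 0.3515, 0.0238]
orientation: [-0.597, 0.604, -0.377, 0.37]
contact_force: [1.2, -1.7, 6.5]
grip_width: 0.024
```

{"fn": "arm_command", "kwargs": {
  "increments": [
    [[0, -0.03, 0], 0],
    [[0, -0.07, 0], 0],
    [[0, -0.12, 0], 0],
    [[0, -0.17, 0], 0],
    [[0, -0.19, 0], 0]
  ]
}}

```text
time_s: 20.2
tool_pos: [0.3964, 0.3529, 0.2188]
orientation: [-0.599, 0.602, -0.376, 0.371]
contact_force: [0.0, -0.1, -2.4]
grip_width: 0.0246
```

Run:
```python
from look import *
s,o,_=shift([.458-.072,-.271-.035,.21]);print(s.round(4),o["tool_pos"].round(4),o["grip_width"])
```

```text
[ 0.5863  0.0088 -0.3009] [0.3964 0.3529 0.2188] 0.024646385958966288
```

{"fn": "arm_command", "kwargs": {
  "increments": [
    [[0.04, 0, -0.02], 0],
    [[0.084, 0, -0.043], 0],
    [[0.128, 0, -0.066], 0],
    [[0.172, 0, -0.088], 0],
    [[0.216, 0, -0.111], 0]
  ]
}}

```text
time_s: 20.7
tool_pos: [0.3919, 0.1084, 0.219]
orientation: [-0.599, 0.602, -0.376, 0.371]
contact_force: [0.7, -0.2, -1.2]
grip_width: 0.0237
```

{"fn": "arm_command", "kwargs": {
  "increments": [
    [[0.044, 0, -0.023], 0],
    [[0.088, 0, -0.045], 0],
    [[0.132, 0, -0.068], 0],
    [[0.176, 0, -0.09], 0],
    [[0.22, 0, -0.113], 0]
  ]
}}

```text
time_s: 21.2
tool_pos: [0.3875, -0.1409, 0.2193]
orientation: [-0.599, 0.602, -0.375, 0.371]
contact_force: [0.0, 0.3, -0.8]
grip_width: 0.024
```

Run:
```python
from look import *
s,o,_=shift([.458-.072,-.271-.035,.19]);print(s.round(4),o["tool_pos"].round(4),o["grip_width"])
```

```text
[ 0.1475  0.0293 -0.0743] [ 0.3875 -0.1409  0.2193] 0.023999277650866544
```

{"fn": "arm_command", "kwargs": {
  "increments": [
    [[0.044, 0.005, -0.022], 0],
    [[0.088, 0.01, -0.045], 0],
    [[0.132, 0.02, -0.066], 0],
    [[0.147, 0.029, -0.074], 0],
    [[0.147, 0.029, -0.074], 0]
  ]
}}

```text
time_s: 21.7
tool_pos: [0.3852, -0.3069, 0.1889]
orientation: [-0.599, 0.601, -0.377, 0.371]
contact_force: [-0.2, -0.5, -1.4]
grip_width: 0.024
```

Run:
```python
from look import *
b=([45,55,30],[85,255,255])
look("jg0",(.459,-.27),.086,.080,*b)
p=look("jg",(.459,-.27),.086,.080,*b)
print(shift([*p,.136])[0].round(4))
im=cv2.imread("pics/jg_v.png");cv2.imwrite("pics/jg_z.png",cv2.resize(im[40:300,120:390],None,fx=2.2,fy=2.2))
```

```text
t 21.75 tcp [ 0.3856 -0.3057  0.1897] grip 0.0239 F [ 0.   0.4 -0. ]
jg0 enc [ 0.4587 -0.274   0.0791] lsq [ 0.4584 -0.2741] 0.0776
t 21.8 tcp [ 0.386  -0.305   0.1904] grip 0.0239 F [ 0.5  1.  -0.8]
jg enc [ 0.4586 -0.2742  0.0788] lsq [ 0.4585 -0.2741] 0.0774
[0.0046 0.0538 0.0791]
```

View pics/jg_z.png

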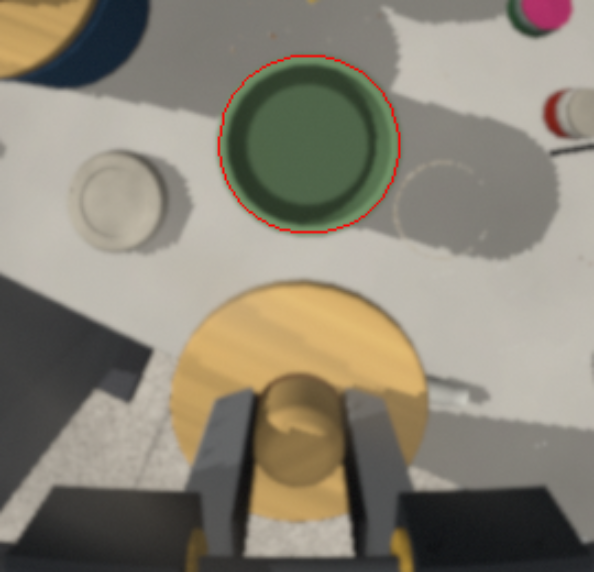

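{"fn": "arm_command", "kwargs": {
  "increments": [
    [[0.002, 0, 0.04], 0],
    [[0.0045, 0.01, 0.079], 0],
    [[0.0045, 0.03, 0.079], 0],
    [[0.0045, 0.05, 0.079], 0],
    [[0.0045, 0.055, 0.079], 0]
  ]
}}

```text
time_s: 22.3
tool_pos: [0.4582, -0.2721, 0.1337]
orientation: [-0.6, 0.602, -0.376, 0.369]
contact_force: [-0.5, -0.4, 0.1]
grip_width: 0.024
```

```bash
python3 st.py jg2 255 135 300 180; python3 -c "
from look import *
print(shift([.4585,-.2741,.0978])[0].round(4))"
```

```text
22.4 [ 0.4585 -0.2731  0.1352] 0.0237 [-0.  -0.7 -0.7] [ 0.02 -0.01  0.02]
[ 0.0011  0.0374 -0.0001]
```

View pics/jg2.png

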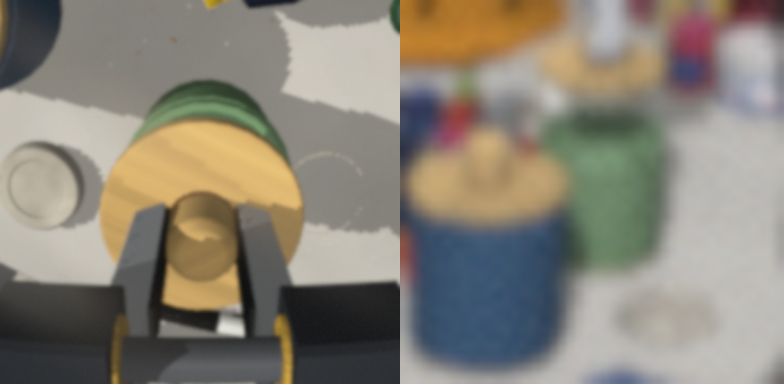

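{"fn": "arm_command", "kwargs": {
  "increments": [
    [[0.001, 0.012, 0], 0],
    [[0.001, 0.022, 0], 0],
    [[0.001, 0.027, 0], 0],
    [[0.001, 0.03, 0], 0],
    [[0.001, 0.031, 0], 0]
  ]
}}

```text
time_s: 22.9
tool_pos: [0.4586, -0.274, 0.104]
orientation: [-0.599, 0.602, -0.376, 0.37]
contact_force: [0.3, -1.0, -0.4]
grip_width: 0.0241
```

```bash
python3 st.py jg3 255 135 300 180; python3 -c "
from look import *
print(shift([.4585,-.2741,.0978])[0].round(4))"
```

```text
23.0 [ 0.4587 -0.2741  0.1043] 0.024 [-0.4  0.5  0.1] [-0.03 -0.01  0.  ]
[-0.      0.0065 -0.0001]
```

View pics/jg3.png

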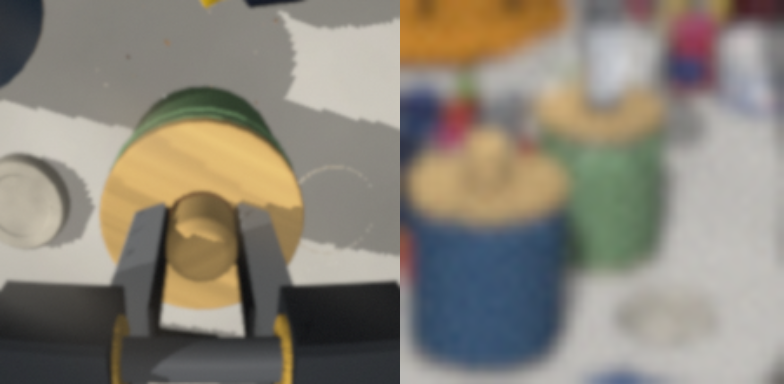

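{"fn": "arm_command", "kwargs": {
  "increments": [
    [[0, 0.002, 0], 0],
    [[0, 0.004, 0], 0],
    [[0, 0.006, 0], 0],
    [[0, 0.007, 0], 0],
    [[0, 0.007, 0], 0]
  ]
}}

```text
time_s: 23.5
tool_pos: [0.4588, -0.2741, 0.0979]
orientation: [-0.599, 0.602, -0.375, 0.371]
contact_force: [-1.0, 2.0, 6.0]
grip_width: 0.0239
```

{"fn": "arm_command", "kwargs": {
  "increments": [
    [[0, 0, 0], 0],
    [[0, 0, 0], 0],
    [[0, 0, 0], 0],
    [[0, 0, 0], 0]
  ],
  "gripper": 140
}}

```text
time_s: 23.9
tool_pos: [0.4588, -0.2741, 0.0978]
orientation: [-0.599, 0.602, -0.375, 0.371]
contact_force: [0.3, -0.7, 0.3]
grip_width: 0.0421
```

{"fn": "arm_command", "kwargs": {
  "increments": [
    [[0, -0.03, 0], 0],
    [[0, -0.07, 0], 0],
    [[0, -0.11, 0], 0],
    [[0, -0.14, 0], 0],
    [[0, -0.14, 0], 0]
  ]
}}

```text
time_s: 24.4
tool_pos: [0.4609, -0.2749, 0.242]
orientation: [-0.599, 0.602, -0.373, 0.373]
contact_force: [-0.8, -0.2, -0.1]
grip_width: 0.0426
```

{"fn": "arm_command", "kwargs": {
  "increments": [
    [[0, -0.04, -0.03], 0],
    [[0, -0.08, -0.06], 0],
    [[0, -0.1, -0.1], 0],
    [[0, -0.1, -0.13], 0],
    [[0, -0.1, -0.13], 0]
  ]
}}

```text
time_s: 24.9
tool_pos: [0.3425, -0.3334, 0.3424]
orientation: [-0.599, 0.602, -0.374, 0.374]
contact_force: [0.4, -0.6, 0.4]
grip_width: 0.0426
```

Run:
```python
from look import *
t=arm.read_camera("top")[:,:,::-1];s=arm.read_camera("side")[:,:,::-1];w=arm.read_camera("wrist")[:,:,::-1]
cv2.imwrite("pics/fin_t.png",cv2.resize(t[135:230,180:420],(768,304),interpolation=cv2.INTER_CUBIC))
cv2.imwrite("pics/fin_s.png",cv2.resize(s[135:260,160:310],(720,600),interpolation=cv2.INTER_CUBIC))
cv2.imwrite("pics/fin_w.png",w)
info=arm.camera_info("top")
hsv=cv2.cvtColor(t,cv2.COLOR_BGR2HSV)
for n,(x,y),z,d in [("blue",(.4737,-.1191),.107,.094),("sage",(.4585,-.2741),.095,.08),("mustard",(.5598,.3116),.083,.066),("rust",(.5256,.1434),.071,.052)]:
    c=proj(info,[[x,y,z]])[0]
    m=cv2.inRange(hsv,(10,60,100),(25,160,255));mm=np.zeros_like(m);cv2.circle(mm,tuple(c.round().astype(int).tolist()),int(d/2*416/1.5)+4,255,-1)
    ys,xs=np.nonzero(m&mm);(ctr,(a,b),_)=cv2.minAreaRect(np.c_[xs,ys].astype(np.float32))
    print(n,plane(info,[ctr],z)[0].round(4),"dia mm",round(1000*np.sqrt(len(xs)*4/np.pi)*(1.6-z)/416))
print(arm.get_obs()["time_s"],arm.get_obs()["tool_pos"].round(3))
```

```text
blue [ 0.4706 -0.1237  0.107 ] dia mm 92
sage [ 0.4577 -0.2762  0.095 ] dia mm 79
mustard [0.5543 0.3059 0.083 ] dia mm 68
rust [0.5251 0.1406 0.071 ] dia mm 52
25.05 [ 0.345 -0.332  0.342]
```

View pics/fin_t.png

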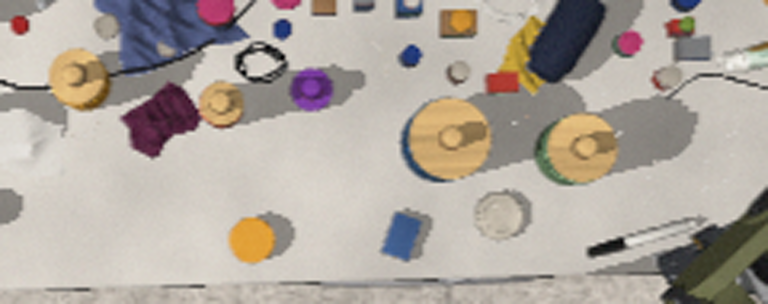

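View pics/fin_s.png

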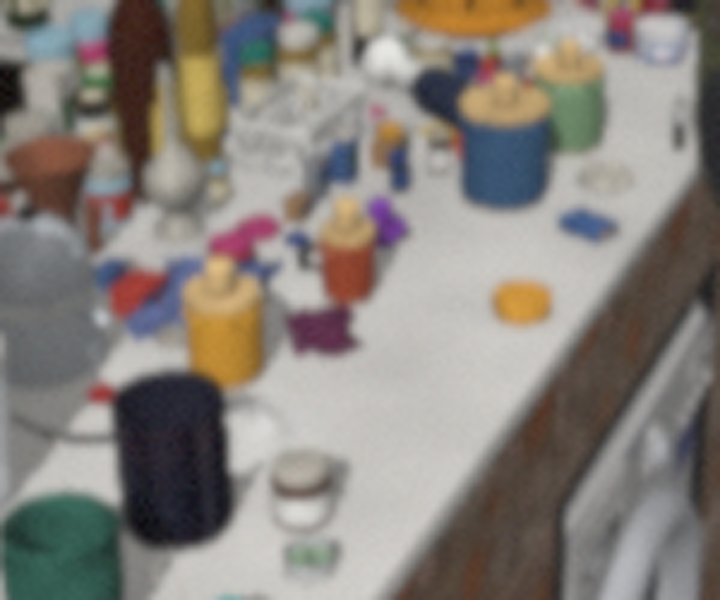

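View pics/fin_w.png

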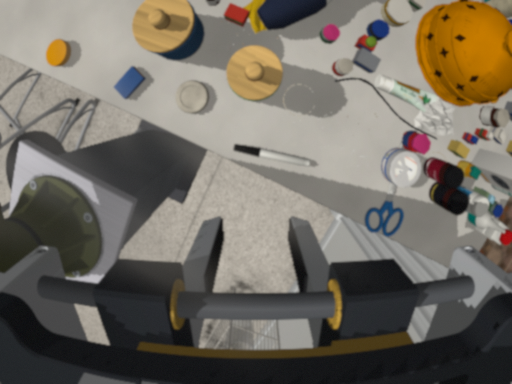

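The final views show all four lids lying flat on their own jars: blue at side-view (505,105), sage (570,65), mustard (222,300) and rust (348,230). The steel lid and tin are untouched, and the arm is clear.

```bash
python3 -c "
from cell import arm
print(arm.sign_off())"
```

```text
the job is handed in; nothing more can be done
None
```

All four jars are closed with their own lids, and I handed the job in at about 25 s of the 99 s allowed. I picked each lid up by its knob, lowered it into its jar and let go only once it was seated. The order was mustard, rust, blue, sage.

- **Seating:** each lid made contact at the expected seated height, to within 0.2 mm, with about 3–6 N of upward force. Wrist and side pictures taken after release, and the last top and side pictures, show each disc flat on its rim.
- **Other things:** the steel lid, the yellow tin and the purple lid stayed where they lay in the last pictures. I never went near the turquoise one; it is mostly outside them. The jars look unmoved, though I judged that by eye and did not measure it.
- **Disagreement:** the top camera put jars and lids 2–8 mm away from where the wrist camera did. The wrist fit was the closer match at every grasp and placing, so I used it.
- **Cable:** a black cable is drawn running through the bottom of the mustard jar. It did not get in the way of the lid.

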